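# Fetch the spare slide carton from behind the two slide jars

### The job

Fetch the spare carton of glass slides that stands behind the two slide jars in the steel storage caddy. Take the two jars together in one grip and stand them side by side on the steel drip tray, then lift the carton out and stand it on the black rubber mat, lengthwise along the mat and well inside its edges. Keep jars and carton upright, set them down rather than drop them, and leave the other things on the bench where they are.

Things in the scene. Friction and masses are not known exactly. Their poses are not given: they have to be found in the camera images.
- caddy: Steel storage caddy with the jars and the carton: open folded tray on feet, 170 mm (its x) by 150 mm (its y), walls 3 mm thick. Fixed. Origin: centre of its underside, on the bench; inner floor 8 mm above it, rim 28 mm above the bench (20 mm above the inner floor). Its front (-x) faces the robot. A second, like caddy (fixed, holding an amber bottle and a grey slide box) stands beside it on its left or right.
- jar_a: Slide jar: upright clear square-section jar with glass slides inside and a round white screw cap. Body 34 mm (its x) by 28 mm (its y), straight-sided from the foot up to 70 mm, cap 27 mm in diameter from 72 to 90 mm. About 0.1 kg. Origin: centre of its underside, z up. Stands in the caddy beside jar_b on its +y side, 2 mm between them, so that the pair is 58 mm wide along y; a 3 mm gap separates the jars' backs from the carton's front.
- jar_b: The second slide jar, same in all as jar_a, with the same orientation, standing on jar_a's -y side.
- carton: Spare carton of glass slides: plain brown cardboard box standing on edge right behind (+x of) the two jars in the caddy, 32 mm thick (its x), 100 mm long (its y), 82 mm tall, about 0.4 kg, rigid. Origin: centre of its underside, z up. At least 28 mm lies free between its back and the caddy's rear wall.
- drip_tray: Empty stainless steel drip tray, 150 mm (its x) by 200 mm (its y), walls 3 mm thick and rim 18 mm high above the bench. Fixed, on the bench to the left or right of the caddies. Origin: centre of its underside, on the bench; inner floor 4 mm above it.
- mat: Black rubber bench mat, 120 mm (its x) by 200 mm (its y, lengthwise), 3 mm thick. Fixed, on the bench on the other side from the drip tray. Origin: centre of its underside, on the bench; top 3 mm above it.
- bottle: Bystander: amber bottle, 56 mm in diameter, 125 mm tall, standing in the front of the other caddy. Origin: centre of its underside.
- slide_box: Bystander: grey plastic slide box lying flat behind the bottle in the other caddy, 83 x 98 mm, 35 mm tall. Origin: centre of its underside.
- beaker: Bystander: glass beaker, 64 mm in diameter, 80 mm tall, on the bench beyond the drip tray or the mat. Origin: centre of its underside.
- lens_can: Bystander: round lens can with black lid, 40 mm in diameter, 70 mm tall, on the bench beyond the drip tray or the mat. Origin: centre of its underside.

How it is judged:
On the way, in this order (a step that is already met when the one before it is completed fails the run):
1. both jars are lifted out of the caddy together, in one grip (z of each of jar_a, jar_b in the frame of caddy above 0.033 m and distance between jar_a and jar_b below 0.045 m), for 0.2 s.
2. the jars stand side by side on the drip tray, let go (x of jar_a in the frame of drip_tray between -0.06 and 0.06 m and y of jar_a in the frame of drip_tray between -0.085 and 0.085 m and z of each of jar_a, jar_b in the frame of drip_tray below 0.012 m and angle between each of jar_a, jar_b's own z axis and vertical below 0.12 rad and linear speed of each of jar_a, jar_b below 0.03 m/s and x of jar_b in the frame of drip_tray between -0.06 and 0.06 m and y of jar_b in the frame of drip_tray between -0.085 and 0.085 m and horizontal distance between jar_a and jar_b below 0.045 m and contact force between the fingers and jar_a below 0.05 N and contact force between the fingers and jar_b below 0.05 N), for 0.2 s.
3. the carton is lifted out of the caddy (z of carton in the frame of caddy above 0.033 m), for 0.2 s.
At the end, for the whole second after the job is handed in: Jars at rest on the drip tray floor, upright within 7 degrees, side by side (centres under 45 mm apart). Carton at rest on the mat, upright within 7 degrees, lengthwise along it within 17 degrees, its centre within 44 mm of the mat centre across and 50 mm along it (x of jar_a in the frame of drip_tray between -0.06 and 0.06 m and y of jar_a in the frame of drip_tray between -0.085 and 0.085 m and z of each of jar_a, jar_b in the frame of drip_tray below 0.012 m and angle between each of jar_a, jar_b, carton's own z axis and vertical below 0.12 rad and linear speed of each of jar_a, jar_b, carton below 0.03 m/s and x of jar_b in the frame of drip_tray between -0.06 and 0.06 m and y of jar_b in the frame of drip_tray between -0.085 and 0.085 m and horizontal distance between jar_a and jar_b below 0.045 m and x of carton in the frame of mat between -0.044 and 0.044 m and y of carton in the frame of mat between -0.05 and 0.05 m and z of carton in the frame of mat below 0.01 m and angle between the y axis of carton and the y axis of mat, either way round below 0.3 rad); the robot touches nothing.
It fails at once if a jar or the carton is tipped by more than 35 degrees (angle between any of jar_a, jar_b, carton's own z axis and vertical above 0.6 rad).
It fails at once if a jar or the carton is dropped or thrown (moves faster than 0.6 m/s with no finger on it) ((linear speed of jar_a above 0.6 m/s and contact force between the fingers and jar_a below 0.05 N) or (linear speed of jar_b above 0.6 m/s and contact force between the fingers and jar_b below 0.05 N) or (linear speed of carton above 0.6 m/s and contact force between the fingers and carton below 0.05 N)).
It fails at once if a bystander (bottle, slide box, beaker, lens can) is shifted by more than 25 mm or tipped over (distance of any of bottle, slide_box, beaker, lens_can from where it was at the start of the episode above 0.025 m or angle between any of bottle, slide_box, beaker, lens_can's own z axis and vertical above 0.5 rad).
It also fails if it takes over 72 s, if anything falls off the work surface, if the arm or the gripper's body presses on something with over 40 N, if the wrist force passes 120 N, or if a joint passes its speed limit or range.

### The arm

A 7-joint arm with a two-finger parallel gripper is mounted at the origin on the work surface. World frame = base frame: x ahead of the robot, y to its left, z up, the work surface at z = 0. Lengths are in m, angles in rad, forces in N, time in s.
With the tool pointing down it reaches from about 0.4 to 0.85 m from the base axis. Payload 10.4 kg.
Tool frame: the origin (TCP) lies at the centre of the arm's flange, where the gripper is bolted on; the fingertips stand 182 mm ahead of it and the grasp point (between the pads) lies 164 mm ahead of it; z points along the fingers, y is the line along which they close (so a half turn about z gives the same grasp; the last joint's range is limited). The gripper opens to 87 mm and grips with 3 to 60 N. Pads are 19 mm wide; open, the fingers measure 117 mm over their backs; the gripper's body (75 mm by 190 mm) begins 51 mm behind the grasp point.
Start: joints at [-1.135, 0.332, -0.065, 1.46, 0.022, 1.35, -0.088], TCP at [0.277, 0.56, 0.405] pointing down, gripper open.
Joint ranges: [-2.6, 2.6], [-0.5, 2.12], [-1.47, 1.34], [0.16, 2.42], [-1.27, 4.41], [0.06, 2.06], [-2.6, 2.6]. Speed limits (rad/s): [2.22, 2.22, 2.79, 2.79, 3.14, 3.14, 3.14].

### API

Orientations are given as a unit quaternion [x, y, z, w].
In Python, from bench import r, eyes, job gives the robot as it stands. The module is installed in compiled form; this text tells all that it offers.
- The arm moves only by the shell command python3 -m inch 'ROWS' [OPENING] [FORCE]. ROWS is JSON, a list of rows, each a list of 6 numbers: the shift along the tool's x, y, z normalised to -1 to 1, where 1 is 4 cm, then the turn, a rotation vector about the tool's x, y, z normalised to -1 to 1, where 1 is 0.12 rad. In form: [[x, y, z, wx, wy, wz], ...]. A call has exactly 5 rows; each row shifts and turns the commanded pose from where the row before left it, along the tool's axes as they then stand; what a row does not reach is not made up. A row lasts 1/12 s, in which the tool goes at most 41.7 mm and 7.16 degrees, less where a joint would pass 70% of its speed; a pose out of reach is approached as far as the arm can. A call with a number of a shift or a turn outside -1 to 1 is refused whole. A call with a gripper value outside its range is refused whole. OPENING is the gripper command: -1 is shut, 1 is fully open, values between are in proportion, set as the call begins (- or left out, the last holds). The fingers move at their own pace and stop on an object; FORCE is the grip in N (left out, the last holds). Time passes only in rows, so rows that do not move let the fingers close, or fill a call up. It gives the time, the measured TCP pose, the force, the opening and the grip force at its end, in the units of the state.
- r.read_state(): the state, without advancing time (a new reading comes with each control period).
- eyes.camera(name): name is "scene" or "top" or "wrist"; returns a dict with "pixels" (384x512x3 uint8, red, green, blue), "fx", "fy", "cx", "cy" (pixels), "extrinsics" (4x4, takes a point from camera to world coordinates). Camera axes: x right, y down, z forward; pixel columns grow to the right and rows downward; lengths in m; the calibration is good to about 2 mm. A picture is of the moment at which its call begins. There is no depth.
- job.close_job(): hands the job in; it is judged then, once.
The state is a dict: "time": time; "joint_positions": joint angles; "joint_vel": joint speeds; "joint_torque": joint torques, N m; "ee_pos": TCP position; "eef_rot": TCP orientation; "ft_force": force on the tool from outside, world axes, zero at the start; "torque": the same for the moment, N m; "width": finger opening in m; "grip_force": force on a finger pad.
Only numpy, scipy, OpenCV 4.12 (cv2) and the standard library are available. Lean on these libraries where they do the work, as an engineer would, in place of code of your own. Each camera call takes 0.05 s, during which the arm holds its last target. There are 200 camera calls.

## Working session

There is one attempt and no reset: what is moved stays moved. The work goes in short steps, Python scripts to look and compute and a shell command to move; the robot and the scene stay as the last step left them, time stands still between calls to the robot, and variables do not carry over. Pictures are saved under pics/ and viewed, at most 10 in all, crops included, and the job is handed in when it is done.

```bash
mkdir -p pics; cat > h.py <<'E'
import numpy as np,cv2
from bench import r,eyes,job
def shot(name,fn=None):
    c=eyes.camera(name)
    if fn: cv2.imwrite('pics/'+fn+'.png',c['pixels'][:,:,::-1])
    return c
def cast(c,u,v,z):
    E=np.array(c['extrinsics']);d=E[:3,:3]@np.array([(u-c['cx'])/c['fx'],(v-c['cy'])/c['fy'],1.])
    o=E[:3,3];return o+d*(z-o[2])/d[2]
def proj(c,p):
    E=np.array(c['extrinsics']);q=E[:3,:3].T@(np.array(p)-E[:3,3]);return c['fx']*q[0]/q[2]+c['cx'],c['fy']*q[1]/q[2]+c['cy']
E
python3 - <<'E'
from h import *
np.set_printoptions(precision=3,suppress=True)
for n in('top','scene'):
    c=shot(n,n+'0');print(n,c['fx'],np.array(c['extrinsics']))
print(r.read_state())
E
```

```text
top 483.8860865611441 [[-0.004 -0.993  0.115  0.438]
 [-1.     0.008  0.03  -0.015]
 [-0.031 -0.115 -0.993  1.091]
 [ 0.     0.     0.     1.   ]]
scene 445.5938838093332 [[-0.61   0.493 -0.62   1.232]
 [ 0.792  0.378 -0.479  0.516]
 [-0.002 -0.784 -0.621  0.721]
 [ 0.     0.     0.     1.   ]]
{'time': 0.1, 'joint_positions': array([-1.135,  0.333, -0.065,  1.461,  0.022,  1.35 , -0.089]), 'joint_vel': array([-0.   , -0.003, -0.001, -0.003, -0.   , -0.   ,  0.002]), 'joint_torque': array([  0.001, -62.454,   0.024, -39.072,  -0.061,   0.037,   0.   ]), 'ee_pos': array([0.277, 0.56 , 0.404]), 'eef_rot': array([ 0.227,  0.974, -0.001, -0.   ]), 'ft_force': array([-0.324, -0.441, -0.294]), 'torque': array([-0.008,  0.008, -0.012]), 'grip_force': 0.0, 'width': 0.0869458726029936}
```

View pics/top0.png

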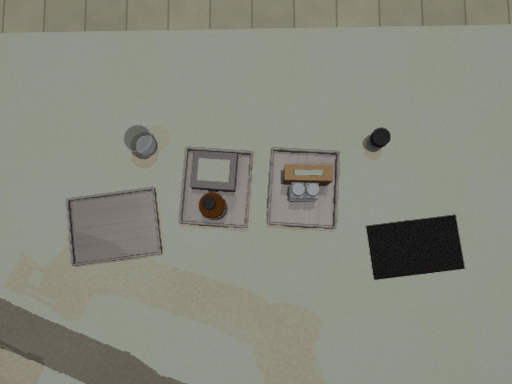

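View pics/scene0.png

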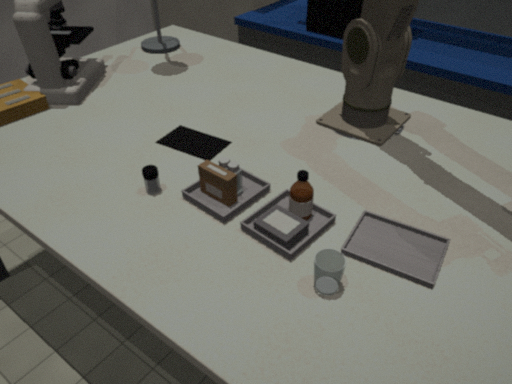

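The top view has +x up and +y left. The tray is at left (115,227) and the mat at right (415,247). In the near-centre caddy (303,188) are the jar caps (298,189) and (313,189), with the carton at (308,174). The other caddy is at (216,187).

```bash
python3 - <<'E'
from h import *
np.set_printoptions(precision=4,suppress=True)
c=shot('top');p=c['pixels'];hsv=cv2.cvtColor(p,cv2.COLOR_RGB2HSV)
def rect(mask,box,z,n):
    m=np.zeros(mask.shape,np.uint8);a,b,d,e=box;m[b:e,a:d]=mask[b:e,a:d]
    k,_=cv2.findContours(m,cv2.RETR_EXTERNAL,cv2.CHAIN_APPROX_NONE);k=max(k,key=cv2.contourArea)
    R=cv2.minAreaRect(cv2.convexHull(k));P=np.array([cast(c,u,v,z)[:2] for u,v in cv2.boxPoints(R)])
    e1,e2=P[1]-P[0],P[2]-P[1]
    L=e1 if np.linalg.norm(e1)>np.linalg.norm(e2) else e2
    print(n,'px',np.array(R[0]),'c',P.mean(0),'size',np.linalg.norm(e1),np.linalg.norm(e2),'long axis deg',np.degrees(np.arctan2(L[1],L[0])))
H,S,V=[hsv[...,i].astype(int) for i in range(3)]
rect(((V<50)*255).astype(np.uint8),(350,205,480,290),.003,'mat')
rect(((V<150)*255).astype(np.uint8),(60,180,167,272),.018,'tray')
rect(((V<150)*255).astype(np.uint8),(262,143,345,234),.028,'caddy')
rect(((V<150)*255).astype(np.uint8),(175,143,258,234),.028,'caddy2')
rect(((S>110)*(H<25)*(V>80)*255).astype(np.uint8),(275,155,340,187),.09,'carton')
for u,v in((298,189),(313,189),(209,203)):print(cast(c,u,v,.098 if u>250 else .12))
im=cv2.resize(p[140:240,170:350],None,fx=4.4,fy=4.4,interpolation=cv2.INTER_CUBIC)
cv2.imwrite('pics/crop.png',im[:,:,::-1])
E
```

```text
mat px [414.8616 246.8923] c [ 0.4385 -0.3439] size 0.20172562269663358 0.11774748438025645 long axis deg -83.17683060612903
tray px [113.  225.5] c [0.4896 0.327 ] size 0.24181616745322054 0.20252212243022674 long axis deg -90.48450221103869
caddy px [303. 188.] c [ 0.5694 -0.0973] size 0.20072318873307915 0.18245853698307396 long axis deg -0.38641773894684733
caddy2 px [216. 188.] c [0.5709 0.0953] size 0.1845215985982113 0.20078779047609524 long axis deg 179.68146750408144
carton px [326.75 177.25] c [ 0.5829 -0.1424] size 0.001486126370448564 0.005863980392763661 long axis deg -136.30404640554892
[ 0.5577 -0.0818  0.098 ]
[ 0.5575 -0.1126  0.098 ]
[0.528  0.0996 0.12  ]
```

View pics/crop.png

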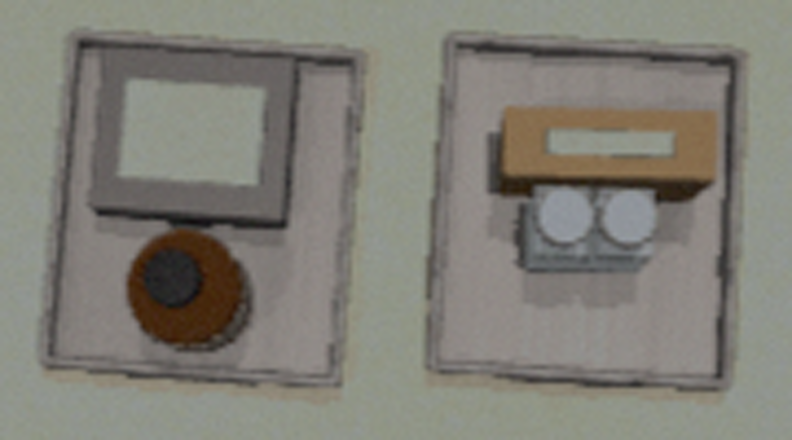

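The crop (4.4x, offset 170,140) shows the caddy corners at about (447,38), (742,52), (728,385) and (428,370). The caps are at (566,215) and (629,218), and the carton top corners at (503,107), (717,111), (715,183) and (500,180).

```bash
python3 - <<'E'
from h import *
from scipy.spatial.transform import Rotation as R
np.set_printoptions(precision=4,suppress=True)
c=shot('top')
def quad(n,P,z,crop=True):
    Q=np.array([cast(c,*( (u/4.4+170-.4,v/4.4+140-.4) if crop else (u,v)),z)[:2] for u,v in P])
    d=[Q[i]-Q[(i+1)%4] for i in range(4)]  # order TL TR BR BL
    y=d[0]-d[2]; x=-d[1]*-1-d[3]
    print(n,Q.mean(0),'edges',np.linalg.norm(d,axis=1),'yaw by y',np.degrees(np.arctan2(-y[0],y[1])),'by x',np.degrees(np.arctan2(x[1],x[0])))
quad('caddy',[(447,38),(742,52),(728,385),(428,370)],.028)
quad('carton',[(503,107),(717,111),(715,183),(500,180)],.09)
quad('tray',[(68,200),(153,190),(161,256),(75,264)],.018,False)
for u,v in((566,215),(629,218)):print(cast(c,u/4.4+169.6,v/4.4+139.6,.098))
s=r.read_state();M=R.from_quat(s['eef_rot']).as_matrix();print(M)
c=shot('wrist','w0');E=np.array(c['extrinsics']);print('cam in tool',M.T@(E[:3,3]-s['ee_pos']),M.T@E[:3,:3],c['fx'])
E
```

```text
caddy [ 0.5699 -0.0971] edges [0.149  0.1682 0.1489 0.1686] yaw by y -3.2772991737398742 by x -3.7498160141574113
carton [ 0.593  -0.1035] edges [0.1013 0.0345 0.1014 0.0351] yaw by y -1.4609635534177776 by x -2.952276346018464
tray [0.4845 0.3239] edges [0.1938 0.1487 0.1926 0.1445] yaw by y 5.664107052933369 by x 8.24928191952246
[ 0.5589 -0.0823  0.098 ]
[ 0.5572 -0.1117  0.098 ]
[[-0.8966  0.4429 -0.0004]
 [ 0.4429  0.8966 -0.0007]
 [-0.     -0.0008 -1.    ]]
cam in tool [ 0.0677 -0.0003  0.0203] [[ 0.0017 -0.9697 -0.2445]
 [ 1.      0.0019 -0.0006]
 [ 0.0011 -0.2445  0.9697]] 321.4635154425633
```

```bash
python3 -m inch '[[0,0,0,0,0,-0.7],[0,0,0,0,0,-0.7],[0,0,0,0,0,-0.7],[0,0,0,0,0,-0.7],[0,0,0,0,0,-0.55]]' 1 20
python3 -m inch '[[-0.4,-0.8,0,0,0,0],[-0.4,-0.8,0,0,0,0],[-0.4,-0.8,0,0,0,0],[-0.4,-0.8,0,0,0,0],[-0.4,-0.8,0,0,0,0]]'
python3 -m inch '[[-0.4,-0.8,0,0,0,0],[-0.4,-0.8,0,0,0,0],[-0.4,-0.8,0,0,0,0],[-0.4,-0.8,0,0,0,0],[-0.4,-0.8,0,0,0,0]]'
python3 -m inch '[[-0.4,-0.8,0,0,0,0],[-0.4,-0.8,0,0,0,0],[-0.4,-0.8,0,0,0,0],[-0.4,-0.8,0,0,0,0],[-0.4,-0.8,0,0,0,0]]'
```

```text
time: 0.67
ee_pos: [0.2768, 0.5603, 0.4046]
eef_rot: [0.026, 1.0, -0.0, -0.0]
ft_force: [0.3, -0.8, -0.2]
width: 0.0872
grip_force: 0.0
time: 1.08
ee_pos: [0.348, 0.3944, 0.4047]
eef_rot: [0.028, 1.0, 0.0, -0.0]
ft_force: [0.7, -0.1, 1.8]
width: 0.0873
grip_force: 0.0
time: 1.5
ee_pos: [0.4187, 0.23, 0.4049]
eef_rot: [0.028, 1.0, 0.0, 0.0]
ft_force: [0.7, -0.2, 0.3]
width: 0.0875
grip_force: 0.0
time: 1.92
ee_pos: [0.4894, 0.0657, 0.4049]
eef_rot: [0.028, 1.0, 0.0, 0.0]
ft_force: [0.7, 0.1, 0.1]
width: 0.0869
grip_force: 0.0
```

```bash

python3 -m inch '[[-0.4,-0.8,0,0,0,0],[-0.4,-0.8,0,0,0,0],[-0.4,-0.8,0,0,0,0],[-0.4,-0.8,0,0,0,0],[-0.4,-0.8,0,0,0,0]]'
python3 -m inch '[[0,0,0,0,0,0],[0,0,0,0,0,0],[0,0,0,0,0,0],[0,0,0,0,0,0],[0,0,0,0,0,0]]'
python3 - <<'E'
from h import *
c=shot('wrist','w1')
for p in((.558,-.082,.098),(.557,-.112,.098),(.593,-.1035,.09)):print(proj(c,p))
E
```

```text
time: 2.33
ee_pos: [0.5603, -0.0984, 0.4049]
eef_rot: [0.028, 1.0, 0.0, 0.0]
ft_force: [0.8, 1.1, 0.1]
width: 0.0867
grip_force: 0.0
time: 2.75
ee_pos: [0.5598, -0.0954, 0.4048]
eef_rot: [0.027, 1.0, 0.0, 0.0]
ft_force: [-0.2, 0.5, 0.3]
width: 0.0874
grip_force: 0.0
(np.float64(272.03116303550496), np.float64(184.35116627334432))
(np.float64(239.19675708081084), np.float64(184.98158249883122))
(np.float64(250.95201645039253), np.float64(218.97538070572506))
```

View pics/w1.png

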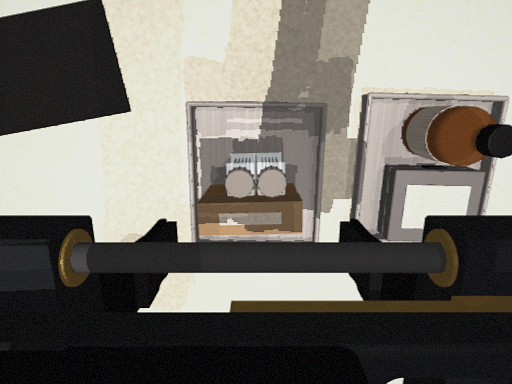

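Wrist view: caps at about (239,182) and (271,182), level in the image and about 3 px nearer the robot than I predicted. The pair is square to the gripper, so I'll shift slightly and descend.

```bash

python3 -m inch '[[0.09,-0.03,0.5,0,0,0],[0,0,0.6,0,0,0],[0,0,0.6,0,0,0],[0,0,0.6,0,0,0],[0,0,0.5,0,0,0]]'
python3 -m inch '[[0,0,0.5,0,0,0],[0,0,0.4,0,0,0],[0,0,0.4,0,0,0],[0,0,0.3,0,0,0],[0,0,0.17,0,0,0]]'
python3 -m inch '[[0,0,0,0,0,0],[0,0,0,0,0,0],[0,0,0,0,0,0],[0,0,0,0,0,0],[0,0,0,0,0,0]]' -0.2 15
python3 -m inch '[[0,0,0,0,0,0],[0,0,0,0,0,0],[0,0,0,0,0,0],[0,0,0,0,0,0],[0,0,0,0,0,0]]' -1 25
python3 -m inch '[[0,0,0,0,0,0],[0,0,0,0,0,0],[0,0,0,0,0,0],[0,0,0,0,0,0],[0,0,0,0,0,0]]'
```

```text
time: 3.22
ee_pos: [0.5559, -0.0968, 0.2913]
eef_rot: [0.028, 1.0, 0.0, -0.0]
ft_force: [0.6, 0.9, 0.1]
width: 0.087
grip_force: 0.0
time: 3.63
ee_pos: [0.5559, -0.097, 0.2206]
eef_rot: [0.028, 1.0, 0.0, -0.001]
ft_force: [-0.8, -0.7, -0.3]
width: 0.087
grip_force: 0.0
time: 4.05
ee_pos: [0.5566, -0.0977, 0.2227]
eef_rot: [0.028, 1.0, 0.0, 0.001]
ft_force: [1.4, -0.0, 0.2]
width: 0.0614
grip_force: 0.0
time: 4.47
ee_pos: [0.5565, -0.0977, 0.2225]
eef_rot: [0.028, 1.0, 0.0, 0.0]
ft_force: [-2.0, 0.4, 6.8]
width: 0.056
grip_force: 24.9
time: 4.88
ee_pos: [0.5565, -0.0977, 0.2225]
eef_rot: [0.028, 1.0, 0.0, 0.0]
ft_force: [-1.0, 0.4, 6.1]
width: 0.056
grip_force: 24.9
```

```bash

python3 -m inch '[[0,0,-0.1,0,0,0],[0,0,-0.2,0,0,0],[0,0,-0.2,0,0,0],[0,0,-0.3,0,0,0],[0,0,-0.3,0,0,0]]'
python3 -m inch '[[0,0,-0.4,0,0,0],[0,0,-0.4,0,0,0],[0,0,-0.4,0,0,0],[0,0,-0.4,0,0,0],[0,0,-0.4,0,0,0]]'
python3 -m inch '[[0,0,-0.4,0,0,0],[0,0,-0.4,0,0,0],[0,0,-0.2,0,0,0],[0,0,-0.1,0,0,0],[0,0,0,0,0,0]]'
python3 - <<'E'
from h import *
c=shot('wrist','w2')
c=shot('scene','s2');cv2.imwrite('pics/s2c.png',cv2.resize(c['pixels'][80:290,150:470,::-1],None,fx=2,fy=2))
E
```

```text
time: 5.3
ee_pos: [0.5562, -0.0978, 0.2671]
eef_rot: [0.028, 1.0, 0.0, -0.0]
ft_force: [0.5, 0.3, -2.5]
width: 0.056
grip_force: 24.9
time: 5.72
ee_pos: [0.5561, -0.0979, 0.348]
eef_rot: [0.029, 1.0, 0.0, 0.001]
ft_force: [0.4, -0.3, -2.3]
width: 0.0559
grip_force: 24.9
time: 6.13
ee_pos: [0.5563, -0.0978, 0.3909]
eef_rot: [0.028, 1.0, 0.0, 0.001]
ft_force: [-0.9, 0.5, -2.9]
width: 0.0558
grip_force: 24.9
```

View pics/s2c.png

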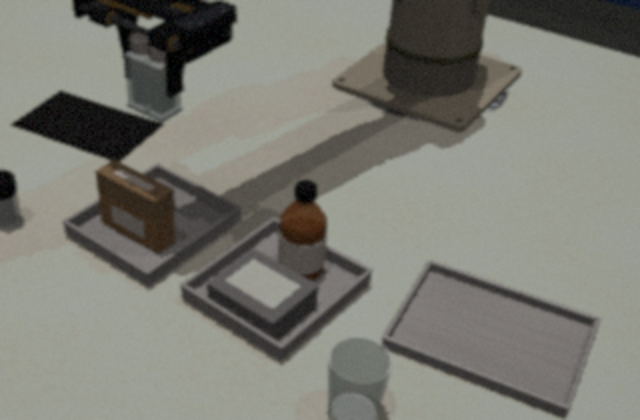

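Both jars hang in the grip; the carton (crop 135,205) hasn't moved and the tray (490,335) is empty.

```bash

python3 -m inch '[[0.04,0.17,0,0,0,0],[0.08,0.35,0,0,0,0],[0.12,0.52,0,0,0,0],[0.14,0.6,0,0,0,0],[0.14,0.6,0,0,0,0]]'
python3 -m inch '[[0.14,0.6,0,0,0,0],[0.14,0.6,0,0,0,0],[0.14,0.6,0,0,0,0],[0.14,0.6,0,0,0,0],[0.14,0.6,0,0,0,0]]'
python3 -m inch '[[0.14,0.6,0,0,0,0],[0.14,0.6,0,0,0,0],[0.14,0.6,0,0,0,0],[0.14,0.6,0,0,0,0],[0.14,0.6,0,0,0,0]]'
python3 -m inch '[[0.14,0.6,0,0,0,0],[0.13,0.5,0,0,0,0],[0.12,0.45,0,0,0,0],[0.1,0.35,0,0,0,0],[0.05,0.18,0,0,0,0]]'
python3 -m inch '[[0,0,0.3,0,0,0],[0,0,0.5,0,0,0],[0,0,0.5,0,0,0],[0,0,0.5,0,0,0],[0,0,0.4,0,0,0]]'
python3 -m inch '[[0,0,0.4,0,0,0],[0,0,0.4,0,0,0],[0,0,0.3,0,0,0],[0,0,0.2,0,0,0],[0,0,0.1,0,0,0]]'
python3 - <<'E'
from h import *
c=shot('scene','s3');cv2.imwrite('pics/s3c.png',cv2.resize(c['pixels'][130:320,290:480,::-1],None,fx=3,fy=3))
s=r.read_state();print(s['ee_pos'])
E
```

```text
time: 6.65
ee_pos: [0.54, -0.0059, 0.3891]
eef_rot: [0.029, 1.0, -0.0, -0.001]
ft_force: [1.3, 0.6, -2.6]
width: 0.0561
grip_force: 24.9
time: 7.07
ee_pos: [0.5187, 0.1159, 0.3892]
eef_rot: [0.028, 1.0, -0.0, -0.001]
ft_force: [-0.0, 0.5, -2.1]
width: 0.0559
grip_force: 24.9
time: 7.48
ee_pos: [0.4974, 0.2372, 0.3891]
eef_rot: [0.028, 1.0, -0.0, -0.001]
ft_force: [0.5, -1.0, -3.4]
width: 0.0556
grip_force: 24.9
time: 7.9
ee_pos: [0.4803, 0.3223, 0.3891]
eef_rot: [0.027, 1.0, -0.0, -0.001]
ft_force: [-0.2, -0.3, -2.6]
width: 0.056
grip_force: 24.9
time: 8.32
ee_pos: [0.4816, 0.3181, 0.2994]
eef_rot: [0.029, 1.0, -0.001, -0.001]
ft_force: [-1.1, 0.8, -1.6]
width: 0.0558
grip_force: 24.9
time: 8.73
ee_pos: [0.4814, 0.3191, 0.2445]
eef_rot: [0.029, 1.0, -0.001, -0.001]
ft_force: [-0.7, -0.5, -2.0]
width: 0.0559
grip_force: 24.9
[0.4813564  0.31928719 0.24453635]
```

View pics/s3c.png

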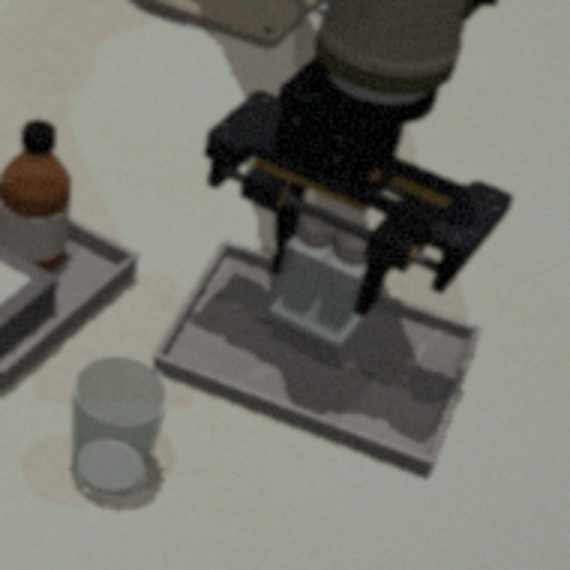

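The jars hang upright over the middle of the tray (crop 320,290). Lowering slowly until they touch.

```bash

python3 -m inch '[[0,0,0.15,0,0,0],[0,0,0.15,0,0,0],[0,0,0.12,0,0,0],[0,0,0.08,0,0,0],[0,0,0.03,0,0,0]]'
python3 -m inch '[[0,0,0.03,0,0,0],[0,0,0.02,0,0,0],[0,0,0,0,0,0],[0,0,0,0,0,0],[0,0,0,0,0,0]]'
python3 -m inch '[[0,0,0.02,0,0,0],[0,0,0.02,0,0,0],[0,0,0,0,0,0],[0,0,0,0,0,0],[0,0,0,0,0,0]]'
```

```text
time: 9.2
ee_pos: [0.4813, 0.3199, 0.2242]
eef_rot: [0.028, 1.0, -0.0, -0.0]
ft_force: [-0.0, 0.6, -2.1]
width: 0.0557
grip_force: 24.9
time: 9.62
ee_pos: [0.4815, 0.32, 0.223]
eef_rot: [0.028, 1.0, 0.0, 0.0]
ft_force: [1.0, -0.7, -2.3]
width: 0.0562
grip_force: 24.9
time: 10.03
ee_pos: [0.4815, 0.32, 0.2211]
eef_rot: [0.028, 1.0, 0.0, -0.0]
ft_force: [-0.4, -0.3, -2.4]
width: 0.0558
grip_force: 24.9
```

```bash

python3 -m inch '[[0,0,0.02,0,0,0],[0,0,0.02,0,0,0],[0,0,0,0,0,0],[0,0,0,0,0,0],[0,0,0,0,0,0]]'
python3 -m inch '[[0,0,0.02,0,0,0],[0,0,0.01,0,0,0],[0,0,0,0,0,0],[0,0,0,0,0,0],[0,0,0,0,0,0]]'
```

```text
time: 10.45
ee_pos: [0.4815, 0.32, 0.2195]
eef_rot: [0.028, 1.0, 0.0, 0.0]
ft_force: [-0.1, -0.3, -2.2]
width: 0.0561
grip_force: 24.9
time: 10.87
ee_pos: [0.4815, 0.32, 0.2185]
eef_rot: [0.028, 1.0, 0.0, 0.0]
ft_force: [-1.4, -1.1, 0.9]
width: 0.0556
grip_force: 24.9
```

Contact: the force went from -2.2 to +0.9 N. Releasing.

```bash

python3 -m inch '[[0,0,0,0,0,0],[0,0,0,0,0,0],[0,0,0,0,0,0],[0,0,0,0,0,0],[0,0,0,0,0,0]]' 0.7 25
python3 -m inch '[[0,0,0,0,0,0],[0,0,0,0,0,0],[0,0,0,0,0,0],[0,0,0,0,0,0],[0,0,0,0,0,0]]'
python3 -m inch '[[0,0,-0.2,0,0,0],[0,0,-0.4,0,0,0],[0,0,-0.6,0,0,0],[0,0,-0.6,0,0,0],[0,0,-0.6,0,0,0]]'
python3 -m inch '[[0,0,-0.6,0,0,0],[0,0,-0.6,0,0,0],[0,0,-0.5,0,0,0],[0,0,-0.3,0,0,0],[0,0,-0.1,0,0,0]]'
python3 - <<'E'
from h import *
c=shot('scene','s4');cv2.imwrite('pics/s4c.png',cv2.resize(c['pixels'][130:320,150:480,::-1],None,fx=2.4,fy=2.4))
E
```

```text
time: 11.28
ee_pos: [0.4815, 0.32, 0.2184]
eef_rot: [0.028, 1.0, 0.0, 0.0]
ft_force: [0.8, 0.1, -1.3]
width: 0.0728
grip_force: 0.0
time: 11.7
ee_pos: [0.4815, 0.32, 0.2184]
eef_rot: [0.028, 1.0, 0.0, 0.0]
ft_force: [0.1, 0.0, -0.3]
width: 0.0739
grip_force: 0.0
time: 12.12
ee_pos: [0.4814, 0.3198, 0.316]
eef_rot: [0.028, 1.0, 0.0, 0.0]
ft_force: [-0.4, 0.8, 1.2]
width: 0.074
grip_force: 0.0
time: 12.53
ee_pos: [0.4817, 0.32, 0.4009]
eef_rot: [0.028, 1.0, 0.001, 0.001]
ft_force: [1.4, -0.4, 0.0]
width: 0.0741
grip_force: 0.0
```

View pics/s4c.png

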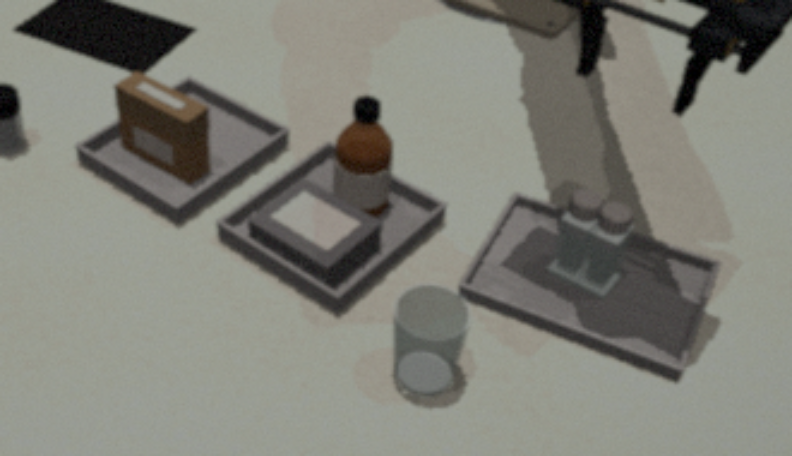

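The jars stand side by side in the tray (crop 595,245) with the fingers clear. Next I'll refine the carton pose and check the last joint's range.

```bash
python3 - <<'E'
from h import *
np.set_printoptions(precision=4,suppress=True)
print(r.read_state()['joint_positions'])
c=shot('top');p=c['pixels'];h=cv2.cvtColor(p,cv2.COLOR_RGB2HSV).astype(int)
m=((h[...,0]<25)&(h[...,1]>70)&(h[...,2]>60)).astype(np.uint8);m[:150]=0;m[205:]=0;m[:,:270]=0;m[:,345:]=0
m=cv2.morphologyEx(m,cv2.MORPH_CLOSE,np.ones((7,7)))
k=max(cv2.findContours(m,0,1)[0],key=cv2.contourArea);R=cv2.minAreaRect(k);print(R,cv2.boundingRect(k))
P=np.array([cast(c,u,v,.09)[:2] for u,v in cv2.boxPoints(R)]);print(P,P.mean(0))
E
```

```text
[-0.8041  0.2276  0.163   1.607  -0.0382  1.3076  0.8786]
((307.9803771972656, 174.20779418945312), (48.286930084228516, 19.686851501464844), 1.5911403894424438) (284, 164, 49, 21)
[[ 0.5707 -0.0525]
 [ 0.6123 -0.0542]
 [ 0.6085 -0.1547]
 [ 0.5671 -0.1526]] [ 0.5897 -0.1035]
```

```bash

python3 -m inch '[[0,0,0,0,0,0.8],[0,0,0,0,0,0.9],[0,0,0,0,0,0.9],[0,0,0,0,0,0.9],[0,0,0,0,0,0.9]]' 0.4
python3 -m inch '[[0,0,0,0,0,0.9],[0,0,0,0,0,0.9],[0,0,0,0,0,0.9],[0,0,0,0,0,0.9],[0,0,0,0,0,0.9]]'
python3 -m inch '[[0,0,0,0,0,0.9],[0,0,0,0,0,0.9],[0,0,0,0,0,0.9],[0,0,0,0,0,0.9],[0,0,0,0,0,0.4]]'
python3 -m inch '[[-0.5,0.15,0,0,0,0],[-0.7,0.21,0,0,0,0],[-0.7,0.21,0,0,0,0],[-0.7,0.21,0,0,0,0],[-0.7,0.21,0,0,0,0]]'
python3 -m inch '[[-0.7,0.21,0,0,0,0],[-0.7,0.21,0,0,0,0],[-0.7,0.21,0,0,0,0],[-0.7,0.21,0,0,0,0],[-0.7,0.21,0,0,0,0]]'
python3 -m inch '[[-0.7,0.21,0,0,0,0],[-0.7,0.21,0,0,0,0],[-0.7,0.21,0,0,0,0],[-0.7,0.21,0,0,0,0],[-0.6,0.18,0,0,0,0]]'
python3 -m inch '[[0,0,0,0,0,0],[0,0,0,0,0,0],[0,0,0,0,0,0],[0,0,0,0,0,0],[0,0,0,0,0,0]]'
python3 - <<'E'
from h import *
from scipy.spatial.transform import Rotation as R
s=r.read_state();M=R.from_quat(s['eef_rot']).as_matrix();print(M.round(4),s['joint_positions'].round(3))
c=shot('wrist','w5')
E
```

```text
time: 13.05
ee_pos: [0.4812, 0.3198, 0.3964]
eef_rot: [0.291, 0.957, -0.001, -0.001]
ft_force: [-0.9, -0.2, -0.5]
width: 0.0616
grip_force: 0.0
time: 13.47
ee_pos: [0.4812, 0.3198, 0.3965]
eef_rot: [0.535, 0.845, -0.001, -0.0]
ft_force: [0.9, -0.0, 0.5]
width: 0.0609
grip_force: 0.0
time: 13.88
ee_pos: [0.4812, 0.3199, 0.3965]
eef_rot: [0.721, 0.693, -0.001, -0.0]
ft_force: [0.5, 0.5, 0.3]
width: 0.0609
grip_force: 0.0
time: 14.3
ee_pos: [0.5164, 0.1853, 0.3966]
eef_rot: [0.719, 0.695, -0.001, -0.0]
ft_force: [1.7, -0.4, -0.6]
width: 0.061
grip_force: 0.0
time: 14.72
ee_pos: [0.5536, 0.044, 0.3967]
eef_rot: [0.719, 0.695, -0.001, -0.001]
ft_force: [0.0, -0.9, -0.3]
width: 0.0608
grip_force: 0.0
time: 15.13
ee_pos: [0.5898, -0.094, 0.3966]
eef_rot: [0.719, 0.695, -0.001, -0.001]
ft_force: [0.0, -0.0, -1.1]
width: 0.0607
grip_force: 0.0
time: 15.55
ee_pos: [0.5899, -0.0906, 0.3979]
eef_rot: [0.718, 0.696, 0.0, -0.0]
ft_force: [-0.9, -0.2, -0.2]
width: 0.0609
grip_force: 0.0
[[ 3.200e-02  9.995e-01 -6.000e-04]
 [ 9.995e-01 -3.200e-02  6.000e-04]
 [ 6.000e-04 -6.000e-04 -1.000e+00]] [-0.409  0.3    0.599  1.578 -0.174  1.318  0.181]
```

View pics/w5.png

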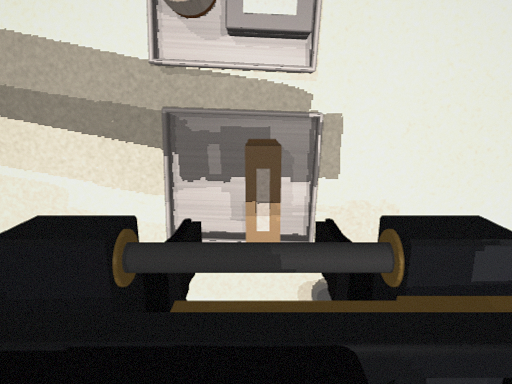

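The carton's top runs from u≈245 to 281 with its near (+y) end at v≈146. Its edges are parallel to the image columns, so the yaw matches.

```bash
python3 - <<'E'
from h import *
c=shot('wrist')
for uv in((245.5,146),(280.5,146),(246,200),(281,200)):print(uv,cast(c,*uv,.09).round(4))
p=cv2.cvtColor(c['pixels'],cv2.COLOR_RGB2HSV).astype(int)
for v in(155,165,180,195,210):
    u=np.where((p[v,200:330,1]>90)&(p[v,200:330,0]<25))[0]+200;print(v,u.min(),u.max(),[cast(c,x,v,.09).round(4)[:2] for x in(u.min()-.5,u.max()+.5)])
E
```

```text
(245.5, 146) [ 0.5785 -0.0544  0.09  ]
(280.5, 146) [ 0.6097 -0.0553  0.09  ]
(246, 200) [ 0.577  -0.1044  0.09  ]
(281, 200) [ 0.6095 -0.1053  0.09  ]
155 245 280 [array([ 0.5773, -0.0624]), array([ 0.6096, -0.0634])]
165 246 280 [array([ 0.5779, -0.0715]), array([ 0.6095, -0.0724])]
180 246 279 [array([ 0.5773, -0.0853]), array([ 0.6084, -0.0863])]
195 246 279 [array([ 0.5767, -0.0995]), array([ 0.6082, -0.1005])]
210 246 279 [array([ 0.5762, -0.1141]), array([ 0.608, -0.115])]
```

```bash

python3 -m inch '[[-0.17,0.04,0.3,0,0,0],[-0.17,0.035,0.5,0,0,0],[0,0,0.6,0,0,0],[0,0,0.6,0,0,0],[0,0,0.5,0,0,0]]'
python3 -m inch '[[0,0,0.5,0,0,0],[0,0,0.5,0,0,0],[0,0,0.4,0,0,0],[0,0,0.3,0,0,0],[0,0,0.2,0,0,0]]'
python3 -m inch '[[0,0,0,0,0,0],[0,0,0,0,0,0],[0,0,0,0,0,0],[0,0,0,0,0,0],[0,0,0,0,0,0]]' -0.1 15
python3 -m inch '[[0,0,0,0,0,0],[0,0,0,0,0,0],[0,0,0,0,0,0],[0,0,0,0,0,0],[0,0,0,0,0,0]]' -1 40
python3 -m inch '[[0,0,0,0,0,0],[0,0,0,0,0,0],[0,0,0,0,0,0],[0,0,0,0,0,0],[0,0,0,0,0,0]]'
```

```text
time: 16.07
ee_pos: [0.5919, -0.106, 0.2959]
eef_rot: [0.719, 0.695, -0.0, -0.0]
ft_force: [0.2, 0.3, 0.2]
width: 0.0606
grip_force: 0.0
time: 16.48
ee_pos: [0.5919, -0.1058, 0.2204]
eef_rot: [0.719, 0.695, -0.001, -0.001]
ft_force: [-0.5, 0.2, 0.3]
width: 0.061
grip_force: 0.0
time: 16.9
ee_pos: [0.5928, -0.1057, 0.2232]
eef_rot: [0.719, 0.695, 0.001, 0.0]
ft_force: [-0.1, 0.9, -0.3]
width: 0.0412
grip_force: 0.0
time: 17.32
ee_pos: [0.5928, -0.1056, 0.2228]
eef_rot: [0.719, 0.695, 0.0, 0.0]
ft_force: [1.7, 0.4, 5.1]
width: 0.0316
grip_force: 40.0
time: 17.73
ee_pos: [0.5928, -0.1056, 0.2228]
eef_rot: [0.719, 0.695, 0.0, 0.0]
ft_force: [1.0, 0.7, 5.9]
width: 0.0317
grip_force: 40.0
```

```bash

python3 -m inch '[[0,0,-0.1,0,0,0],[0,0,-0.2,0,0,0],[0,0,-0.2,0,0,0],[0,0,-0.3,0,0,0],[0,0,-0.3,0,0,0]]'
python3 -m inch '[[0,0,-0.4,0,0,0],[0,0,-0.4,0,0,0],[0,0,-0.4,0,0,0],[0,0,-0.2,0,0,0],[0,0,-0.1,0,0,0]]'
python3 -m inch '[[-0.12,-0.07,0,0,0,0],[-0.25,-0.15,0,0,0,0],[-0.4,-0.24,0,0,0,0],[-0.5,-0.3,0,0,0,0],[-0.5,-0.3,0,0,0,0]]'
python3 -m inch '[[-0.5,-0.3,0,0,0,0],[-0.5,-0.3,0,0,0,0],[-0.5,-0.3,0,0,0,0],[-0.5,-0.3,0,0,0,0],[-0.5,-0.3,0,0,0,0]]'
python3 -m inch '[[-0.5,-0.3,0,0,0,0],[-0.5,-0.3,0,0,0,0],[-0.4,-0.25,0,0,0,0],[-0.26,-0.2,0,0,0,0],[-0.15,-0.15,0,0,0,0]]'
python3 -m inch '[[0,0,0,0,0,-0.25],[0,0,0,0,0,-0.35],[0,0,0,0,0,-0.35],[0,0,0,0,0,-0.3],[0,0,0,0,0,0]]'
python3 - <<'E'
from h import *
c=shot('scene','s6');cv2.imwrite('pics/s6c.png',cv2.resize(c['pixels'][60:220,110:350,::-1],None,fx=2.8,fy=2.8))
s=r.read_state();print(s['joint_positions'].round(3))
E
```

```text
time: 18.15
ee_pos: [0.5923, -0.1057, 0.2674]
eef_rot: [0.719, 0.695, -0.0, -0.0]
ft_force: [0.5, -0.4, -2.4]
width: 0.0322
grip_force: 40.0
time: 18.57
ee_pos: [0.5927, -0.1059, 0.3284]
eef_rot: [0.719, 0.695, 0.001, 0.001]
ft_force: [-1.0, 0.7, -3.2]
width: 0.0323
grip_force: 40.0
time: 18.98
ee_pos: [0.5462, -0.1763, 0.3252]
eef_rot: [0.719, 0.695, -0.001, -0.001]
ft_force: [0.3, -0.8, -2.7]
width: 0.0317
grip_force: 40.0
time: 19.4
ee_pos: [0.4823, -0.2745, 0.3253]
eef_rot: [0.719, 0.695, -0.0, -0.001]
ft_force: [0.9, -0.7, -3.2]
width: 0.0317
grip_force: 40.0
time: 19.82
ee_pos: [0.4318, -0.3453, 0.3257]
eef_rot: [0.72, 0.694, -0.0, -0.001]
ft_force: [0.3, 0.4, -3.3]
width: 0.0316
grip_force: 40.0
time: 20.23
ee_pos: [0.4338, -0.3431, 0.3258]
eef_rot: [0.664, 0.748, 0.0, -0.0]
ft_force: [-0.2, 0.2, -3.4]
width: 0.0316
grip_force: 40.0
[-0.014  0.271  0.703  1.787 -0.191  1.154  0.865]
```

View pics/s6c.png

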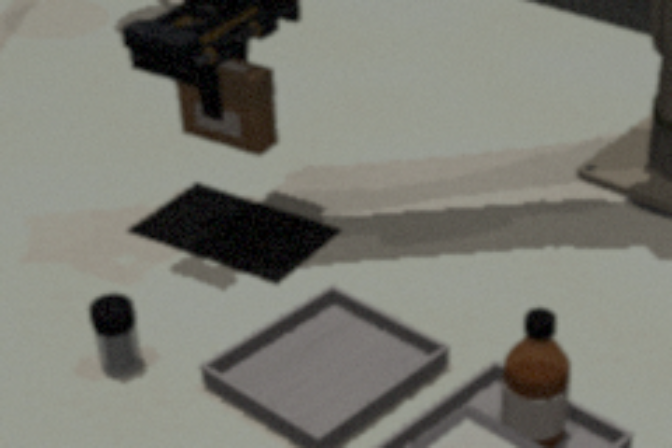

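The carton hangs upright above the mat, and the lens can and caddy are undisturbed. Lowering.

```bash

python3 -m inch '[[0,0.1,0.3,0,0,0],[0,0,0.5,0,0,0],[0,0,0.5,0,0,0],[0,0,0.4,0,0,0],[0,0,0.3,0,0,0]]'
python3 -m inch '[[0,0,0.2,0,0,0],[0,0,0.12,0,0,0],[0,0,0.08,0,0,0],[0,0,0.05,0,0,0],[0,0,0.03,0,0,0]]'
python3 -m inch '[[0,0,0.03,0,0,0],[0,0,0.02,0,0,0],[0,0,0,0,0,0],[0,0,0,0,0,0],[0,0,0,0,0,0]]'
```

```text
time: 20.7
ee_pos: [0.4377, -0.3424, 0.2438]
eef_rot: [0.665, 0.747, -0.0, -0.001]
ft_force: [-0.2, 0.7, -3.4]
width: 0.0322
grip_force: 40.0
time: 21.12
ee_pos: [0.4381, -0.3433, 0.2274]
eef_rot: [0.665, 0.747, 0.0, 0.0]
ft_force: [-0.2, 0.2, -3.4]
width: 0.0318
grip_force: 40.0
time: 21.53
ee_pos: [0.4379, -0.3431, 0.2253]
eef_rot: [0.665, 0.747, 0.0, 0.0]
ft_force: [-0.0, -0.8, -3.4]
width: 0.0318
grip_force: 40.0
```

```bash

python3 -m inch '[[0,0,0.05,0,0,0],[0,0,0.04,0,0,0],[0,0,0.03,0,0,0],[0,0,0,0,0,0],[0,0,0,0,0,0]]'
python3 -m inch '[[0,0,0.02,0,0,0],[0,0,0.02,0,0,0],[0,0,0,0,0,0],[0,0,0,0,0,0],[0,0,0,0,0,0]]'
python3 -m inch '[[0,0,0.02,0,0,0],[0,0,0.0,0,0,0],[0,0,0,0,0,0],[0,0,0,0,0,0],[0,0,0,0,0,0]]'
```

```text
time: 21.95
ee_pos: [0.4378, -0.3431, 0.2202]
eef_rot: [0.665, 0.747, -0.0, -0.0]
ft_force: [0.1, -0.0, -3.4]
width: 0.0317
grip_force: 40.0
time: 22.37
ee_pos: [0.4379, -0.3431, 0.2187]
eef_rot: [0.665, 0.747, 0.0, -0.0]
ft_force: [0.7, -0.1, -3.9]
width: 0.032
grip_force: 40.0
time: 22.78
ee_pos: [0.4379, -0.3431, 0.2179]
eef_rot: [0.665, 0.747, 0.0, -0.0]
ft_force: [1.3, -1.0, -3.8]
width: 0.0318
grip_force: 40.0
```

```bash

python3 -m inch '[[0,0,0.015,0,0,0],[0,0,0.015,0,0,0],[0,0,0,0,0,0],[0,0,0,0,0,0],[0,0,0,0,0,0]]'
```

```text
time: 23.2
ee_pos: [0.4378, -0.3433, 0.2178]
eef_rot: [0.665, 0.747, 0.0, -0.0]
ft_force: [-5.0, 5.1, 12.6]
width: 0.0315
grip_force: 40.0
```

Firm contact. Releasing and rising.

```bash

python3 -m inch '[[0,0,0,0,0,0],[0,0,0,0,0,0],[0,0,0,0,0,0],[0,0,0,0,0,0],[0,0,0,0,0,0]]' 0.4
python3 -m inch '[[0,0,0,0,0,0],[0,0,0,0,0,0],[0,0,0,0,0,0],[0,0,0,0,0,0],[0,0,0,0,0,0]]'
python3 -m inch '[[0,0,-0.2,0,0,0],[0,0,-0.4,0,0,0],[0,0,-0.6,0,0,0],[0,0,-0.6,0,0,0],[0,0,-0.6,0,0,0]]'
python3 -m inch '[[0,0,-0.6,0,0,0],[0,0,-0.6,0,0,0],[0,0,-0.5,0,0,0],[0,0,-0.3,0,0,0],[0,0,0,0,0,0]]'
python3 - <<'E'
from h import *
c=shot('scene','s7');cv2.imwrite('pics/s7c.png',cv2.resize(c['pixels'][60:320,110:480,::-1],None,fx=2.1,fy=2.1))
E
```

```text
time: 23.62
ee_pos: [0.4379, -0.3432, 0.2167]
eef_rot: [0.665, 0.747, 0.0, 0.0]
ft_force: [0.5, -0.8, -0.6]
width: 0.0565
grip_force: 0.0
time: 24.03
ee_pos: [0.4379, -0.3431, 0.2167]
eef_rot: [0.665, 0.747, 0.0, -0.0]
ft_force: [-0.1, 0.5, 0.1]
width: 0.0607
grip_force: 0.0
time: 24.45
ee_pos: [0.4376, -0.3432, 0.3143]
eef_rot: [0.665, 0.747, -0.0, -0.0]
ft_force: [-0.5, -0.2, 0.7]
width: 0.0611
grip_force: 0.0
time: 24.87
ee_pos: [0.438, -0.3437, 0.3955]
eef_rot: [0.665, 0.747, 0.001, 0.002]
ft_force: [0.7, 0.6, -0.0]
width: 0.061
grip_force: 0.0
```

View pics/s7c.png

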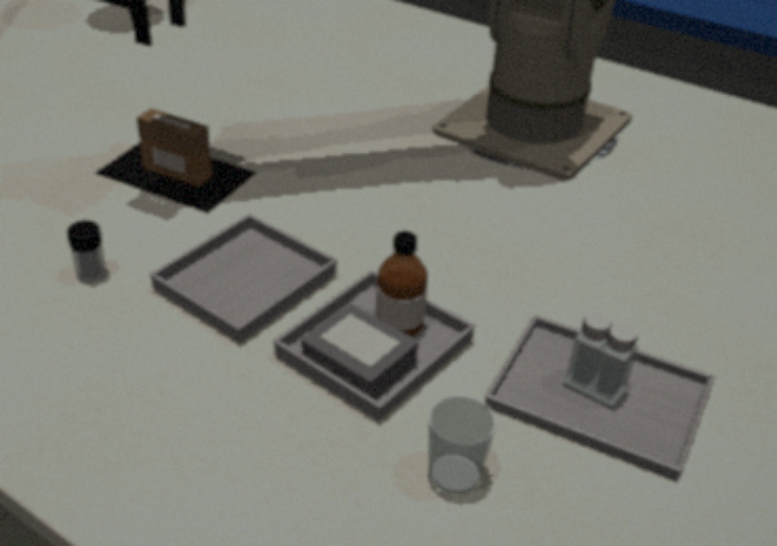

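The carton stands upright and lengthwise on the mat (crop 175,150). Both jars stand in the tray (600,360) and the bystanders haven't moved.

```bash
python3 -c "
from bench import job
print(job.close_job())"
```

```text
the job is handed in; nothing more can be done
None
```

The job is handed in: in the last picture both jars stand side by side on the drip tray and the carton stands lengthwise on the mat, bystanders unmoved; the hand-in returned no verdict.

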